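# Dispense the steel balls through the turret cap

## Task

Fetch the steel balls out of the clear jar of the dispenser: stand the loose aluminium cup upright in the middle of the round cork pad under the chute, and turn the jar's cap until its widest hole lies over the outlet marked by the pointer (the cap has stops, so it cannot go all the way round, and it usually takes more than one grip). With the cup and the cap in place, tip the jar with its crank right over to its stop so that all three balls run into the cup, then swing the jar back fully upright and leave the cup standing on the pad; don't knock the cup over or push the tin, the wooden box or the magnifier about.

Things in the scene. Friction and masses are not known exactly. Their poses are not given: they have to be found in the camera images.
- cup_center (a point): Loose plain aluminium cup, open top, straight sided: 54 mm outer diameter, 46 mm high, wall 3 mm, about 0.1 kg, starts empty and upright on the table. The point is on its axis half-way up (23 mm above its underside); z is its axis, up.
- dispenser: Steel stand of the dispenser, fixed, elsewhere each episode. Origin on the table under the jar's axis; x the way it pours, y along the tipping axis, z up. Clear jar 68 mm across between two uprights. An aluminium chute, 46 mm wide, runs down along +x from under the jar (top 130 mm high) to a lip at x = 100 mm, 60 mm above the table.
- cup_spot (a point): Centre of the top face of a round cork pad, 76 mm across and 4 mm thick, at the foot of the dispenser, where the cup has to stand; 136 mm along the dispenser's x axis, 36 mm beyond the chute's lip, so a cup here stands just clear of it. Axes as dispenser.
- cap_grip (a point): Turret cap on the jar: aluminium disc, 76 mm across, 5 mm thick, with an upright grip bar 10 mm thick, 42 long, 32 high across its middle. The point is on the cap's axis, 22 mm above the disc, 10 mm below the bar's top, 222 mm above the table (jar upright). z along its axis, up; x towards the wide hole; the bar runs along y, so fingers close on it along x.
- cap (a joint): Turn of the cap in rad, counter-clockwise from above: 0 = wide hole over the outlet. Even friction (0.06 N m); stays where left. Stops at -0.4 and 4.9, so it cannot go all round. It starts at 3.3 to 4.4 and must come back clockwise the long way (189 to 252 degrees); the short way runs into the stop.
- wide_hole (a point): Centre of the wide hole (21 mm diameter, 21 mm from the cap's axis) at the cap's upper face. It is the only one of the cap's three holes that the balls pass; the other two (9 and 5.6 mm), 130 degrees either side of it, are too small.
- outlet (a point): The jar's only outlet, 22 mm across, in the black lid under the cap: the point is on its centre line at the cap's upper face, 21 mm from the jar's axis on the pouring side (+x). A white pointer on the jar's rim marks it. The jar's frame: z along its axis, up when upright. Balls come out when the wide hole lies over it (centres within about 4 mm) and the jar is tipped.
- crank_pin (a point): Middle of the wooden crank pin that tips the jar: level round bar along the dispenser's y, 12 mm thick, 46 mm long, on an arm 60 mm from the tipping axis, on the dispenser's -y side (near the robot), 88 mm from the jar's axis. Jar upright: it is 58 mm to the -x side of the axis and 16 mm above it; tipping takes it up, over and towards +x, always above the axis.
- crank_axis (a point): Point on the level axis about which jar and crank turn, straight across from the middle of the pin (160 mm above the table). Axes as dispenser.
- jar (a joint): Tip angle of the jar in rad: 0 upright (a stop), growing as its mouth tips towards the dispenser's +x, up to a stop at 2.25. Turning it takes about 0.4 N m (7 N at the pin) and it stays where it is left.
- tin: Bystander: closed round metal tin, 50 mm across, 19 mm high, loose. Origin at the centre of its underside.
- woodbox: Bystander: small closed wooden box with a dark window, 75 x 60 x 32 mm, loose. Origin at the centre of its underside.
- magnifier: Bystander: black-footed stand (80 x 60 x 20 mm) with a magnifying glass on an arm, 190 mm high, loose. Origin at the centre of its underside; the lens is 85 mm out along y, a small clamp arm 85 mm out the other way.
- ball0_center (a point): Loose polished steel ball, slippery, 14 mm in diameter, 11 g; the point is its centre. It starts in the 16.5 mm wide slot inside the clear jar.
- ball1_center (a point): Loose polished steel ball, slippery, 14 mm in diameter, 11 g; the point is its centre. It starts in the 16.5 mm wide slot inside the clear jar.
- ball2_center (a point): Loose polished steel ball, slippery, 14 mm in diameter, 11 g; the point is its centre. It starts in the 16.5 mm wide slot inside the clear jar.
Not all that is in view belongs to the job. Leave any purple look-alike of the part that bears cup_center alone.

How it is judged (in metres and radians):
On the way, in this order (a step that is already met when the one before it is completed fails the run):
1. the cap's wide hole lies over the outlet (centres within 5 mm) with the jar upright and the cup standing on its pad (distance between wide_hole and outlet below 0.005 m and value of joint jar below 0.15 rad and horizontal distance between cup_center and cup_spot below 0.01 m and angle between cup_center's own z axis and vertical below 0.08 rad and z of cup_center in the frame of cup_spot between 0.018 and 0.027 m), for 0.2 s.
2. the jar is tipped right over (beyond 2.0 rad), cup on its pad (value of joint jar above 2 rad and horizontal distance between cup_center and cup_spot below 0.01 m and angle between cup_center's own z axis and vertical below 0.08 rad and z of cup_center in the frame of cup_spot between 0.018 and 0.027 m), for 0.2 s.
At the end, for the whole second after the job is handed in: All three balls are inside the cup; the cup stands upright (within 0.08 rad) on the pad, its axis within 10 mm of the pad's centre; the jar is back upright (within 0.10 rad); the gripper touches nothing (horizontal distance between cup_center and cup_spot below 0.01 m and angle between cup_center's own z axis and vertical below 0.08 rad and z of cup_center in the frame of cup_spot between 0.018 and 0.027 m and value of joint jar below 0.1 rad and horizontal distance between each of ball0_center, ball1_center, ball2_center and cup_center below 0.026 m and z of ball0_center in the frame of cup_center between -0.023 and 0.02 m and z of ball1_center in the frame of cup_center between -0.023 and 0.02 m and z of ball2_center in the frame of cup_center between -0.023 and 0.02 m).
It fails at once if the cup is tipped over (more than 0.6 rad) (angle between cup_center's own z axis and vertical above 0.6 rad).
It fails at once if the tin, the wooden box or the magnifier is pushed more than 20 mm (distance of any of tin, woodbox, magnifier from where it was at the start of the episode above 0.02 m).
It also fails if it takes over 72 s, if anything falls off the work surface, if the arm or the gripper's body presses on something with over 40 N, if the wrist force passes 120 N, or if a joint passes its speed limit or range.

## Robot

A 6-joint arm with a two-finger parallel gripper is mounted at the origin on the work surface. World frame = base frame: x ahead of the robot, y to its left, z up, the work surface at z = 0. Lengths are in mm, angles in rad, forces in N, time in s.
With the tool pointing down it reaches from about 250 to 800 mm from the base axis. Payload 8.5 kg.
Tool frame: the origin (TCP) lies midway between the tips of the shut fingers; the grasp point (between the pads) lies 19 mm behind it (ctrl.pinch_z is the distance from the TCP to the grasp point, in mm); z points along the fingers, y is the line along which they close (so a half turn about z gives the same grasp; the last joint's range is limited). The gripper opens to 85 mm and grips with 20 to 120 N. Pads are 22 mm wide; open, the fingers measure 114 mm over their backs; the gripper's body (76 mm by 85 mm) begins 54 mm behind the grasp point. The pads swing forward as they close: fully open they stand 13 mm farther back than shut.
Start: joints at [-1.217, 0.238, -0.013, 1.319, 0, 1.571], TCP at [181.877, -492.442, 231.276] pointing down, gripper open.
Joint ranges: [-2.66, 2.66], [-1.03, 1.9], [-1.14, 1.46], [-1.82, 2.27], [-1.45, 1.34], [-3.14, 3.14]. Speed limits (rad/s): [2.22, 2.22, 2.79, 3.14, 3.14, 3.14].

## Interface

Orientations are given as a 3x3 rotation matrix whose columns are the frame's x, y, z axes.
In Python, from rig import ctrl gives the robot as it stands.
- The arm moves only by the tool send_rows, never from a script. Its argument "rows" is a list of rows, each a list of 3 entries, a list of its own where there are three numbers: the turn, a rotation vector about the tool's x, y, z normalised to -1 to 1, where 1 is 180 degrees, then the shift along the tool's x, y, z normalised to -1 to 1, where 1 is 400 mm, then the opening, from 0 (shut) to 1 (fully open). In form: [[[ax, ay, az], [tx, ty, tz], jaw], ...]. A call has 1 to 12 rows; each row is the pose to reach, as a shift and turn from the pose commanded when the call began, along the tool's axes at that moment, turning the shorter way round; what a row does not reach only later rows make up. A row lasts 1/8 s, in which the tool goes at most 62.5 mm and 10.7 degrees, less where a joint would pass 70% of its speed; a pose out of reach is approached as far as the arm can. A call with a number of a shift or a turn outside -1 to 1 is refused whole. A call with a gripper value outside its range is refused whole. The fingers move at their own pace and stop on an object; "squeeze" is the grip in N (left out, the last holds). Time passes only in rows, so rows that repeat a pose let the fingers close. It gives the time, the measured TCP pose, the force, the opening and the grip force at its end, in the units of the state.
- ctrl.state(): the state, without advancing time (a new reading comes with each control period).
- ctrl.read_camera(name): name is "scene" or "side" or "wrist"; returns a dict with "color" (400x640x3 uint8, red, green, blue), "camera_matrix" (3x3 intrinsics, pixels), "T" (4x4, takes a point from camera to world coordinates). Camera axes: x right, y down, z forward; pixel columns grow to the right and rows downward; lengths in mm; the calibration is good to about 2 mm. A picture is of the moment at which its call begins. There is no depth.
- ctrl.finish_job(): hands the job in; it is judged then, once.
Trained networks look in the newest picture that a camera, given by its name, has taken for a name from the list of things; names that differ only in an ending like _2 or _b are one class to them, and where a whole thing is asked for, a point or a joint stands for the part that bears it (a point fixed in the world has none). Each returns a list of dicts, best first, with "score" (0 to 1); they miss things now and then, are a little off and sometimes report something else, mostly with a low value. They report only what shows in the picture. A call takes as long as a camera call. They do not tell look-alikes from the thing itself.
- ctrl.recognise(camera, thing): "position" ([column, row] in pixels, amid what is visible of it).
The state is a dict: "time": time; "qpos": joint angles; "joint_velocities": joint speeds; "joint_torque": joint torques, N m; "tcp_pos": TCP position; "ee_rot": TCP orientation; "ft_force": force on the tool from outside, world axes, zero at the start; "ft_torque": the same for the moment, N m; "gripper_width": opening from 0.0 (shut) to 1.0 (fully open); "gripper_force": force on a finger pad.
Only numpy, scipy, OpenCV 4.12 (cv2) and the standard library are available. Lean on these libraries where they do the work, as an engineer would, in place of code of your own. Each camera call takes 0.05 s, during which the arm holds its last target. There are 200 camera calls.

## Working session

There is one attempt and no reset: what is moved stays moved. The work goes in short steps, Python scripts to look and compute and a tool call to move; the robot and the scene stay as the last step left them, time stands still between calls to the robot, and variables do not carry over. Pictures are saved under pics/ and viewed, at most 10 in all, crops included, and the job is handed in when it is done.

Besides the shell and the picture viewer there is one more tool, called after "Emit:" as name([rows], argument=value, ...), one row to a line, values as JSON. send_rows: Moves the arm, as the interface text tells. Scaled input: -1 to 1 covers 400 mm each way for a shift and 180 degrees each way for a turn. Its arguments: {"type":"object","properties":{"rows":{"type":"array"},"squeeze":{"type":"number"}},"required":["rows"]}

```bash
ls; mkdir -p pics
cat > h.py <<'E'
import numpy as np, cv2
from rig import ctrl
def ray(c,px):
    K,T=np.array(c['camera_matrix']),np.array(c['T'])
    d=T[:3,:3]@np.linalg.solve(K,[px[0],px[1],1.]); return T[:3,3],d/np.linalg.norm(d)
def onz(c,px,z):
    o,d=ray(c,px); return o+d*(z-o[2])/d[2]
def tri(rs):
    A=np.zeros((3,3));b=np.zeros(3)
    for o,d in rs:
        P=np.eye(3)-np.outer(d,d);A+=P;b+=P@o
    p=np.linalg.solve(A,b); return p,[round(float(np.linalg.norm((np.eye(3)-np.outer(d,d))@(p-o))),1) for o,d in rs]
def proj(c,p):
    K,T=np.array(c['camera_matrix']),np.array(c['T'])
    q=K@(T[:3,:3].T@(np.array(p)-T[:3,3])); return q[:2]/q[2]
E
python3 - <<'E'
from h import *
np.set_printoptions(precision=1,suppress=True)
for n in ['scene','side']:
    c=ctrl.read_camera(n); cv2.imwrite(f'pics/{n}0.png',c['color'][:,:,::-1]); print(n,c['T'],c['camera_matrix'][0])
    np.savez(f'{n}0.npz',**c)
    for t in ['cup_center','cup_spot','dispenser','cap_grip','wide_hole','outlet','crank_pin','crank_axis','tin','woodbox','magnifier']:
        print(t,[(np.round(r['position']),round(r['score'],2)) for r in ctrl.recognise(n,t)[:3]])
E
```

```text
pics
scene [[   0.2    0.7   -0.7 1147.4]
 [   1.    -0.2    0.2  -57.2]
 [  -0.    -0.7   -0.7  822.7]
 [   0.     0.     0.     1. ]] [393.3   0.  320.3]
cup_center [(array([185., 274.]), 0.95), (array([159., 244.]), 0.79), (array([191., 227.]), 0.64)]
cup_spot [(array([321., 254.]), 0.6)]
dispenser [(array([320., 255.]), 0.61)]
cap_grip [(array([327., 214.]), 0.83), (array([501., 233.]), 0.71)]
wide_hole [(array([329., 212.]), 0.73)]
outlet [(array([328., 214.]), 0.89), (array([518., 230.]), 0.39)]
crank_pin [(array([319., 256.]), 0.71), (array([328., 213.]), 0.64)]
crank_axis [(array([321., 252.]), 0.63)]
tin [(array([227., 211.]), 0.75)]
woodbox [(array([178., 338.]), 0.63)]
magnifier [(array([499., 232.]), 0.65)]
side [[   1.    -0.     0.1  445.7]
 [  -0.1   -0.6    0.8 -857. ]
 [   0.    -0.8   -0.6  791.4]
 [   0.     0.     0.     1. ]] [479.1   0.  326.2]
cup_center [(array([285., 351.]), 0.88), (array([351., 352.]), 0.8), (array([304., 382.]), 0.62)]
cup_spot [(array([350., 238.]), 0.9)]
dispenser [(array([351., 240.]), 0.85)]
cap_grip [(array([356., 180.]), 0.67)]
wide_hole [(array([356., 178.]), 0.77)]
outlet [(array([356., 191.]), 0.71)]
crank_pin [(array([355., 190.]), 0.65), (array([354., 239.]), 0.5)]
crank_axis [(array([351., 238.]), 0.74)]
tin [(array([255., 315.]), 0.96)]
woodbox [(array([434., 357.]), 0.58)]
magnifier [(array([363., 124.]), 0.85)]
```

Run:
```python
import cv2
for n in ['scene','side']:
    cv2.imwrite(f'pics/{n}0b.png',cv2.resize(cv2.imread(f'pics/{n}0.png'),(800,500),interpolation=cv2.INTER_CUBIC))
a=cv2.imread('pics/scene0.png')[160:320,260:400]; b=cv2.imread('pics/side0.png')[140:300,270:430]
f=lambda i:cv2.resize(i,None,fx=2.6,fy=3.0*2.6/3.0,interpolation=cv2.INTER_CUBIC)
cv2.imwrite('pics/crop0.png',cv2.hconcat([f(a),f(b)]))
```

```text
(no output)
```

View pics/scene0b.png

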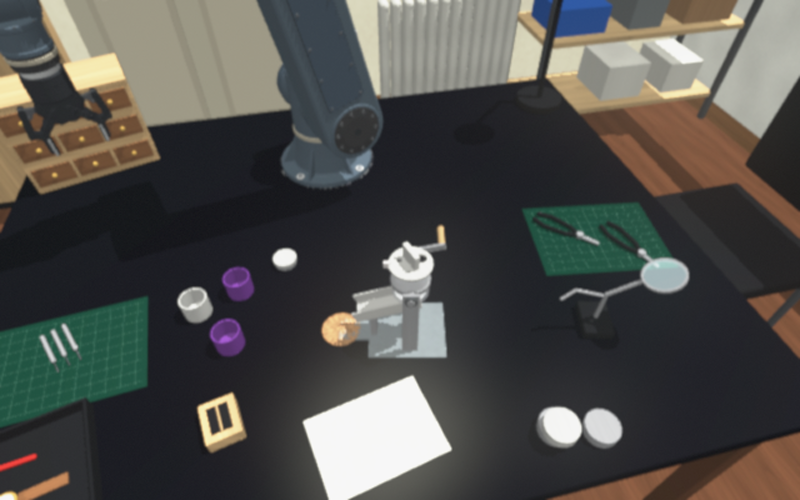

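View pics/side0b.png

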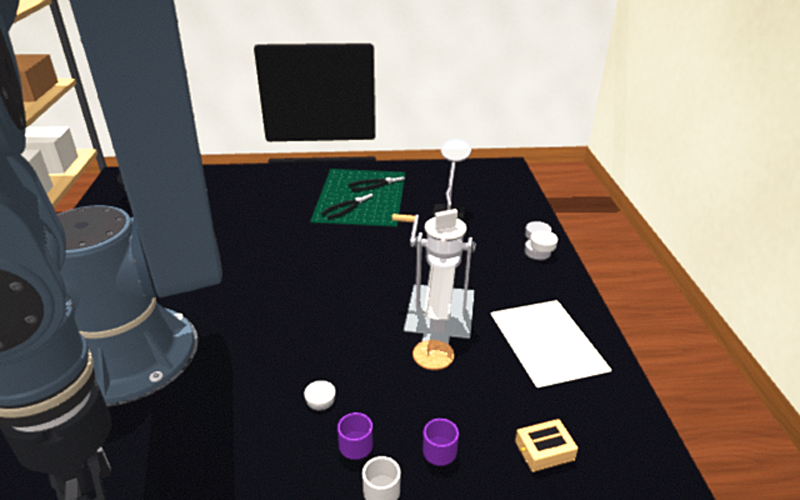

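View pics/crop0.png

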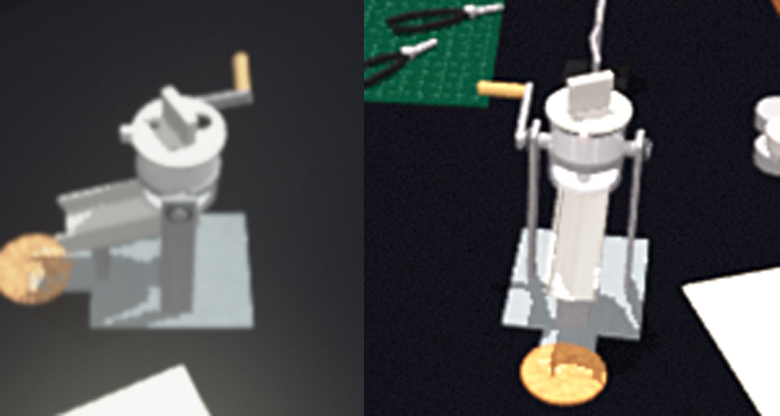

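The cup candidates in the scene image (640 px scale) are grey (156,244), purple (190,227) and purple (182,270). The description says plain aluminium, so I choose the grey one, which is at (305,384) in the side view. The pad is at scene (271.5,263) and side (346.5,283.5). The chute pours roughly along world -y and the crank is on the robot's side.

Run:
```python
from h import *
np.set_printoptions(precision=1,suppress=True)
s=dict(np.load('scene0.npz'));d=dict(np.load('side0.npz'))
def seg(c,roi,f):
    x0,y0,x1,y1=roi; m=f(c['color'][y0:y1,x0:x1].astype(int)); 
    n,l,st,ce=cv2.connectedComponentsWithStats(m.astype(np.uint8)); k=1+np.argmax(st[1:,4]); return ce[k]+[x0,y0],st[k]
cork=lambda a:(a[...,0]-a[...,2]>40)
for c,r in[(s,(250,240,300,285)),(d,(320,265,375,300))]:
    p,st=seg(c,r,cork); print('pad',p,st,onz(c,p,4))
gray=lambda a:(a.min(-1)>70)&(a.max(-1)-a.min(-1)<40)
for c,r in[(s,(138,225,172,262)),(d,(285,360,325,400))]:
    p,st=seg(c,r,gray); print('cup',p,st,onz(c,p,25))
for n,a,b in [('cup',(156,244),(305,384)),('cap bar top mid',(260+180/2.6,160+118/2.6),(270+(591-364)/2.6,140+85/2.6)),('pin',(260+241/2.6,160+72/2.6),(270+(501-364)/2.6,140+89/2.6))]:
    print(n,tri([ray(s,a),ray(d,b)]))
print('tin',onz(s,(285/1.25,259/1.25),10)); print('wb',onz(s,(222/1.25,421/1.25),16)); print('mag',onz(s,(597/1.25,318/1.25),20),onz(s,(665/1.25,275/1.25),150))
print('purple',onz(s,(190,227),23),onz(s,(182,270),23))
print(ctrl.state())
```

```text
pad [271.3 262.8] [  7  10  31  27 612] [575.5 -49.2   4. ]
pad [346.2 283.3] [ 10   6  34  25 659] [574.7 -50.7   4. ]
cup [155.8 243.3] [  3   4  30  30 651] [ 464.1 -325.3   25. ]
cup [304.7 382.8] [  4   5  32  35 979] [ 465.  -322.8   25. ]
cup (array([ 465.6, -324.8,   24. ]), [0.2, 0.2])
cap bar top mid (array([609.4,  88.2, 218.7]), [1.4, 1.4])
pin (array([533.1, 163.2, 175.2]), [2.1, 2.1])
tin [ 367.1 -139.8   10. ]
wb [ 725.  -270.9   16. ]
mag [679.7 453.1  20. ] [697.9 535.6 150. ]
purple [ 427.7 -240.9   23. ] [ 559.9 -260.8   23. ]
{'time': 1.2, 'qpos': array([-1.2,  0.2, -0. ,  1.3,  0. ,  1.6]), 'joint_velocities': array([ 0.,  0., -0., -0.,  0., -0.]), 'joint_torque': array([  0. , -53.9,  34.7,   0. ,   0. ,  -0. ]), 'tcp_pos': array([ 181.9, -492.4,  231.3]), 'ee_rot': array([[ 0.9,  0.3, -0. ],
       [ 0.3, -0.9,  0. ],
       [ 0. , -0. , -1. ]]), 'ft_force': array([-0.4, -0.8,  0.2]), 'ft_torque': array([-0.,  0., -0.]), 'gripper_force': 0.0, 'gripper_width': 0.999830603638441}
```

```bash
cat >> h.py <<'E'
from scipy.spatial.transform import Rotation as Ro
def Rdown(yaw): # tool y at world heading yaw (deg), z down
    a=np.radians(yaw); y=np.array([np.cos(a),np.sin(a),0]); z=np.array([0,0,-1.]); return np.c_[np.cross(y,z),y,z]
def rel(p,yaw,s=None):
    s=s or ctrl.state(); R=np.array(s['ee_rot'])
    print(np.round(Ro.from_matrix(R.T@Rdown(yaw)).as_rotvec()/np.pi,4).tolist(), np.round(R.T@(np.array(p)-s['tcp_pos'])/400,4).tolist())
E
python3 - <<'E'
from h import *
rel((465,-324,150),-13.5)
E
```

```text
[-0.0, -0.0, -0.3124] [0.8099, -0.1498, 0.2032]
```

Emit:
send_rows([
  [[0,0,-0.3124],[0.81,-0.15,0.203],1],
  [[0,0,-0.3124],[0.81,-0.15,0.203],1],
  [[0,0,-0.3124],[0.81,-0.15,0.203],1],
  [[0,0,-0.3124],[0.81,-0.15,0.203],1],
  [[0,0,-0.3124],[0.81,-0.15,0.203],1],
  [[0,0,-0.3124],[0.81,-0.15,0.203],1],
  [[0,0,-0.3124],[0.81,-0.15,0.203],1],
  [[0,0,-0.3124],[0.81,-0.15,0.203],1],
])

```text
time: 2.2
tcp_pos: [464.5, -324.2, 150.2]
ee_rot: [[0.234, 0.972, -0.0], [0.972, -0.234, -0.0], [-0.0, -0.0, -1.0]]
ft_force: [-0.6, -0.2, -0.1]
gripper_width: 1.003
gripper_force: 0.0
```

Run:
```python
from h import *
np.set_printoptions(precision=1,suppress=True)
c=ctrl.read_camera('wrist'); cv2.imwrite('pics/w1.png',c['color'][:,:,::-1]); np.savez('w1.npz',**c); print(c['T'],c['camera_matrix'])
for p in [(465,-324,46)]: print(proj(c,p))
for z in ctrl.recognise('wrist','cup_center')[:3]: print(z['position'],z['score'],onz(c,z['position'],23))
print(ctrl.state()['tcp_pos']); rel((465,-324,15),-13.5)
```

```text
[[   1.    -0.2   -0.1  484.3]
 [  -0.2   -0.9   -0.3 -243.6]
 [  -0.     0.3   -0.9  292.1]
 [   0.     0.     0.     1. ]] [[331.5   0.  316.4]
 [  0.  331.5 194.9]
 [  0.    0.    1. ]]
[316.9 194.3]
[237.1, 96.5] 0.96 [ 421.5 -238.9   23. ]
[419.2, 83.3] 0.91 [ 560.7 -262.4   23. ]
[312.3, 186.3] 0.88 [ 461.  -323.6   23. ]
[ 464.2 -324.7  150.5]
[0.0001, 0.0001, -0.0006] [0.0022, 0.0014, 0.3388]
```

View pics/w1.png

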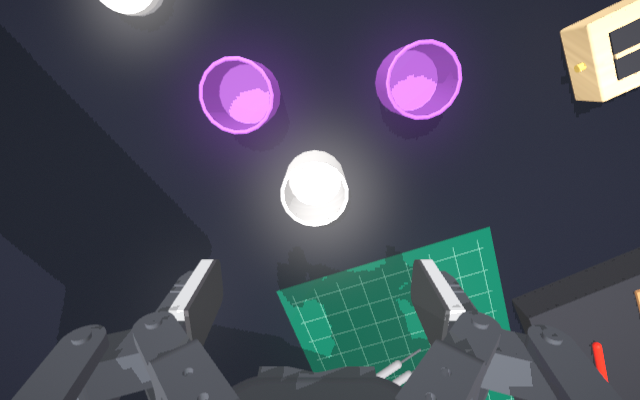

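The grey cup's rim is at (315,189) in the wrist view, within 2–3 mm of the expected spot. The purple cups are clear at (238,95) and (420,80). I'll descend and grip.

Emit:
send_rows([
  [[0,0,0],[0.002,0,0.2],1],
  [[0,0,0],[0.002,0,0.33],1],
  [[0,0,0],[0.002,0,0.35],1],
  [[0,0,0],[0.002,0,0.35],1],
  [[0,0,0],[0.002,0,0.35],0.4],
  [[0,0,0],[0.002,0,0.35],0.4],
  [[0,0,0],[0.002,0,0.35],0.4],
  [[0,0,0],[0.002,0,0.35],0.4],
  [[0,0,0],[0.002,0,0.35],0.4],
], squeeze=30)

```text
time: 3.42
tcp_pos: [466.4, -324.1, 12.4]
ee_rot: [[0.233, 0.972, 0.003], [0.972, -0.233, -0.002], [-0.002, 0.003, -1.0]]
ft_force: [-1.6, -0.9, 9.4]
gripper_width: 0.626
gripper_force: 30.3
```

Run:
```python
from h import *
rel((465,-324,120),-13.5); rel((569,-78,120),-13.5);rel((575,-50,120),-13.5)
```

```text
[0.0011, 0.0005, 0.0] [-0.0011, -0.0025, -0.2689]
[0.0011, 0.0005, 0.0] [0.6576, 0.1068, -0.2696]
[0.0011, 0.0005, 0.0] [0.7292, 0.1051, -0.2698]
```

Emit:
send_rows([
  [[0,0,0],[0,0,-0.15],0.4],
  [[0,0,0],[0,0,-0.27],0.4],
  [[0,0,0],[0.15,0.03,-0.27],0.4],
  [[0,0,0],[0.3,0.06,-0.27],0.4],
  [[0,0,0],[0.45,0.08,-0.27],0.4],
  [[0,0,0],[0.6,0.105,-0.27],0.4],
  [[0,0,0],[0.66,0.105,-0.27],0.4],
  [[0,0,0],[0.66,0.105,-0.27],0.4],
  [[0,0,0],[0.66,0.105,-0.27],0.4],
])

```text
time: 4.55
tcp_pos: [567.7, -76.7, 118.8]
ee_rot: [[0.233, 0.972, 0.001], [0.972, -0.233, -0.0], [-0.0, 0.001, -1.0]]
ft_force: [-0.5, -0.7, -1.4]
gripper_width: 0.626
gripper_force: 32.7
```

Run:
```python
from h import *
np.set_printoptions(precision=1,suppress=True)
c=ctrl.read_camera('wrist'); cv2.imwrite('pics/w2.png',c['color'][:,:,::-1]); np.savez('w2.npz',**c)
for p in [(575,-50,4),(607,82,232),(537,159,176),(533.1,163.2,176)]: print(proj(c,p))
print(ctrl.state()['tcp_pos']);rel((575,-50,16),-13.5)
```

```text
[317.4 157. ]
[   558.7 -20639.9]
[ -473.9 -1281.6]
[ -542.8 -1353.7]
[567.5 -77.1 118.6]
[0.0002, 0.0, -0.0003] [0.0703, 0.0021, 0.2566]
```

View pics/w2.png

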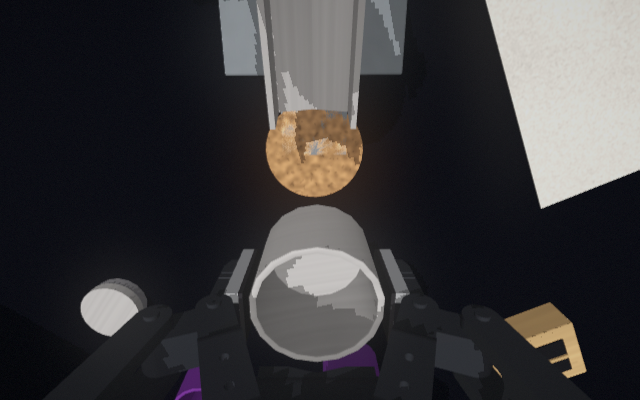

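Run:
```python
from h import *
np.set_printoptions(precision=1,suppress=True)
c=dict(np.load('w2.npz'))
a=c['color'].astype(int); m=((a[...,0]-a[...,2]>35)&(a[...,0]>70)); m[:100]=0;m[210:]=0;m[:,:250]=0;m[:,380:]=0
ys,xs=np.nonzero(m); 
# robust circle fit on table of lower-boundary pixels
P=[]
for x in range(270,360,3):
    yy=ys[xs==x]
    if len(yy): P.append(onz(c,(x,yy.max()+.5),2)[:2])
P=np.array(P); A=np.c_[2*P]; 
b=(P**2).sum(1)-38**2
from scipy.optimize import least_squares
print(least_squares(lambda q:np.hypot(*(P-q).T)-38,P.mean(0),loss='soft_l1').x)
print('rim',onz(c,(317.5,304.5),118.6+36))
s,d=dict(np.load('scene0.npz')),dict(np.load('side0.npz'))
for k,r in((s,(250,240,300,285)),(d,(320,265,375,300))):
    x0,y0,x1,y1=r;a=k['color'].astype(int)[y0:y1,x0:x1]; m=(a[...,0]-a[...,2]>40)
    cn=max(cv2.findContours(m.astype(np.uint8),0,1)[0],key=cv2.contourArea)[:,0]+[x0,y0]
    h=cv2.convexHull(cn)[:,0]; Q=np.array([onz(k,p,3)[:2] for p in h]); q=least_squares(lambda q:np.hypot(*(Q-q).T)-38,Q.mean(0),loss='soft_l1'); print(q.x,np.abs(q.fun).max())
```

```text
[573.2 -45.5]
rim [569.  -73.8 154.6]
[575. -48.] 3.232996120514322
[575.3 -47.2] 4.453663178929304
```

Emit:
send_rows([
  [[0,0,0],[0.072,0,0],0.4],
  [[0,0,0],[0.072,0,0.1],0.4],
  [[0,0,0],[0.072,0,0.2],0.4],
  [[0,0,0],[0.072,0,0.24],0.4],
  [[0,0,0],[0.072,0,0.254],0.4],
  [[0,0,0],[0.072,0,0.254],0.4],
])

```text
time: 5.35
tcp_pos: [575.0, -48.7, 17.5]
ee_rot: [[0.234, 0.972, 0.001], [0.972, -0.234, 0.0], [0.0, 0.001, -1.0]]
ft_force: [0.7, 0.7, -0.5]
gripper_width: 0.625
gripper_force: 32.4
```

Emit:
send_rows([
  [[0,0,0],[0,0,0],0.8],
  [[0,0,0],[0,0,0],0.95],
  [[0,0,0],[0,0,0],1],
  [[0,0,0],[0,0,-0.1],1],
  [[0,0,0],[-0.05,0,-0.25],1],
  [[0,0,0],[-0.05,0,-0.4],1],
  [[0,0,0],[-0.05,0,-0.55],1],
  [[0,0,0],[-0.05,0,-0.7],1],
  [[0,0,0],[-0.05,0,-0.77],1],
  [[0,0,0],[-0.05,0,-0.77],1],
])

```text
time: 6.6
tcp_pos: [570.6, -67.7, 326.9]
ee_rot: [[0.233, 0.972, 0.004], [0.972, -0.233, -0.0], [0.001, 0.004, -1.0]]
ft_force: [0.2, -0.2, -0.3]
gripper_width: 0.998
gripper_force: 0.0
```

Run:
```python
from h import *
np.set_printoptions(precision=1,suppress=True)
c=ctrl.read_camera('wrist'); np.savez('w3.npz',**c)
s=ctrl.read_camera('scene'); np.savez('s3.npz',**s)
d=ctrl.read_camera('side'); np.savez('d3.npz',**d)
e=cv2.resize(np.vstack([s['color'][195:295,250:350],d['color'][230:330,300:400]]),None,fx=2,fy=2,interpolation=cv2.INTER_CUBIC)
cv2.imwrite('pics/w3.png',cv2.hconcat([cv2.resize(c['color'],None,fx=.93,fy=1),e])[:,:,::-1])
for p in [(575,-48,4),(607,82,232),(607,82,205),(537,159,176)]: print(proj(c,p))
print(ctrl.state()['tcp_pos'],ctrl.state()['time'],c['T'])
```

```text
[315.3 130.7]
[316.4 -40.5]
[316.2 -26.6]
[ 195.1 -109.5]
[569.3 -67.6 323.3] 6.75 [[  1.   -0.2  -0.1 589.6]
 [ -0.2  -0.9  -0.3  12.9]
 [  0.    0.3  -0.9 468.9]
 [  0.    0.    0.    1. ]]
```

View pics/w3.png

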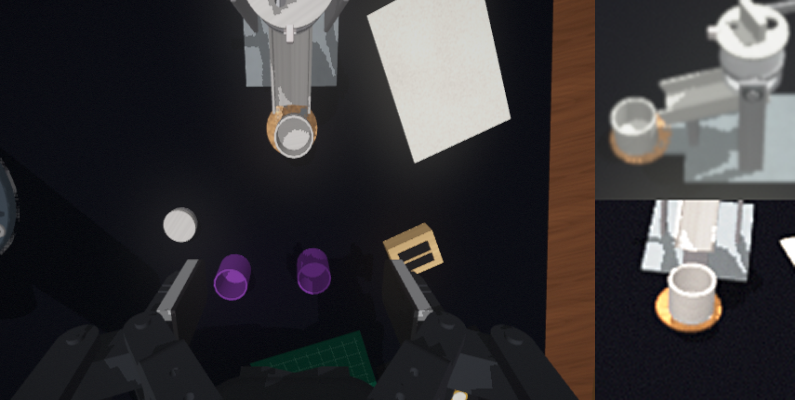

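The cup stands on the cork pad (rim at about (316,136) in the wrist view) and the cap is cut off at the top edge. I'll move over the cap next.

Emit:
send_rows([
  [[0,0,0],[0.12,0,-0.02],0.6],
  [[0,0,0],[0.22,0,-0.02],0.6],
  [[0,0,0],[0.22,0,-0.02],0.6],
  [[0,0,0],[0.22,0,-0.02],0.6],
])

```text
time: 7.25
tcp_pos: [589.8, 17.7, 331.3]
ee_rot: [[0.233, 0.973, -0.002], [0.973, -0.233, -0.0], [-0.001, -0.002, -1.0]]
ft_force: [-0.6, -0.4, -0.9]
gripper_width: 0.6
gripper_force: 0.0
```

Run:
```python
from h import *
np.set_printoptions(precision=1,suppress=True)
w,s,d=[dict(np.load(f)) for f in('w3.npz','s3.npz','d3.npz')]
print('cup rim',onz(w,(315.6,136),50),onz(s,(270,253.5),50),onz(d,(348.5,270.5),50))
c=ctrl.read_camera('wrist'); np.savez('w4.npz',**c)
for p in [(575,-48,4),(607,82,232),(607,82,205),(537,159,176)]: print(proj(c,p))
q=proj(c,(607,82,205)).astype(int); print(q)
x0=max(0,min(440,q[0]-120));y0=max(0,min(240,q[1]-80)); print(x0,y0)
cv2.imwrite('pics/w4.png',cv2.resize(c['color'][y0:y0+160,x0:x0+200],None,fx=3.7,fy=3.7,interpolation=cv2.INTER_CUBIC)[:,:,::-1])
print(ctrl.state()['tcp_pos'],ctrl.state()['time'])
for t in ['cap_grip','wide_hole','outlet','crank_pin']:print(t,[(np.round(r['position']),round(r['score'],2)) for r in ctrl.recognise('wrist',t)[:3]])
```

```text
cup rim [575.3 -48.5  50. ] [580.4 -48.7  50. ] [577.3 -57.1  50. ]
[317.6 189.4]
[319.1 107.4]
[318.9 104.9]
[212.6  27.7]
[318 104]
198 24
[589.8  17.3 331.7] 7.3
cap_grip [(array([317.,  99.]), 0.67)]
wide_hole [(array([316.,  96.]), 0.91)]
outlet [(array([304.,  86.]), 0.66)]
crank_pin [(array([305.,  88.]), 0.89)]
```

View pics/w4.png

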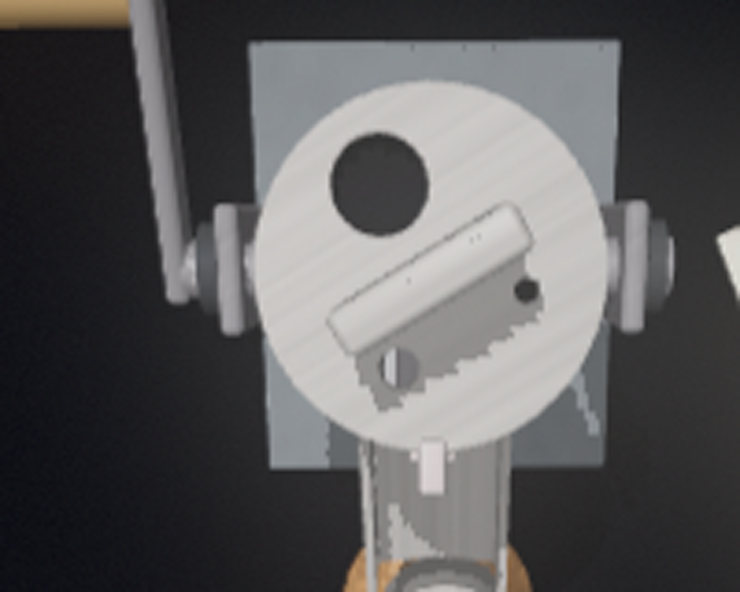

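The cap is clear in this view. The disc centre is at (314.2,95.6), the wide hole at (300.6,73.9) and the pointer at (314.8,150), so the cap angle is about 212°.

Run:
```python
from h import *
from scipy.optimize import least_squares
np.set_printoptions(precision=2,suppress=True)
c=dict(np.load('w4.npz')); R=c['T'][:3,:3]
A=onz(c,(314.2,95.6),200);H=onz(c,(300.6,73.9),200);P=onz(c,(198+432/3.7,24+467/3.7),192)
u=lambda v:np.degrees(np.arctan2(v[1],v[0]))
print(A,H,P,np.linalg.norm(H-A),'hole hdg',u(H-A),'ptr',u(P-A), np.linalg.norm(P-A))
cr=lambda x,y:(198+x/3.7,24+y/3.7)
e1=onz(c,cr(340,338),232);e2=onz(c,cr(520,225),232); print('bar',u(e2-e1),onz(c,cr(430,275),232))
# pivots left/right for tipping axis z=160
l=onz(c,cr(190,270),160);r=onz(c,cr(660,265),160);print('axis hdg',u(r-l),(l+r)/2)
print('pad/cup in w3,w4')
for f in('w3.npz','w4.npz'):
    k=dict(np.load(f)); a=k['color'].astype(int); q=proj(k,(575,-48,4)).astype(int)
    m=np.zeros(a.shape[:2],bool); sl=(slice(q[1]-45,q[1]+45),slice(q[0]-45,q[0]+45))
    m[sl]=((a[...,0]-a[...,2]>35)&(a[...,0]>70))[sl]; ys,xs=np.nonzero(m)
    Q=np.array([onz(k,p,3)[:2] for p in cv2.convexHull(np.c_[xs,ys])[:,0]])
    z=least_squares(lambda t:np.hypot(*(Q-t).T)-38,Q.mean(0),loss='soft_l1'); print('pad',z.x,np.abs(z.fun).max(),xs.min(),xs.max(),ys.max())
    g=np.zeros_like(m); g[sl]=(a.min(-1)>60)[sl]&((a.max(-1)-a.min(-1))<30)[sl]
k=dict(np.load('w3.npz'));cv2.imwrite('pics/_x.png',k['color'][:,:,::-1])
np.save('axis.npy',A)
print(ctrl.state()['qpos'])
```

```text
[604.96  89.48 200.  ] [598.51 107.59 200.  ] [594.75  45.53 192.  ] 19.226073766366046 hole hdg 109.62912278884522 ptr -103.07915063872724 45.829438540571566
bar 17.6498425776428 [605.11  88.75 232.  ]
axis hdg -12.874770186980486 [602.87  87.89 160.  ]
pad/cup in w3,w4
pad [572.96 -45.43] 5.0784544797557345 286 340 152
pad [573.01 -44.81] 0.8114296437019277 291 341 204
[0.03 0.35 0.4  1.62 0.   1.84]
```

Run:
```python
from h import *
rel((606,86.5,265),108.5)
```

```text
[-0.0, -0.0001, -0.6781] [0.1781, -0.002, 0.1687]
```

Emit:
send_rows([
  [[0,0,-0.678],[0.178,-0.002,0.168],0.5],
  [[0,0,-0.678],[0.178,-0.002,0.168],0.5],
  [[0,0,-0.678],[0.178,-0.002,0.168],0.5],
  [[0,0,-0.678],[0.178,-0.002,0.168],0.5],
  [[0,0,-0.678],[0.178,-0.002,0.168],0.5],
  [[0,0,-0.678],[0.178,-0.002,0.168],0.5],
  [[0,0,-0.678],[0.178,-0.002,0.168],0.5],
  [[0,0,-0.678],[0.178,-0.002,0.168],0.5],
  [[0,0,-0.678],[0.178,-0.002,0.168],0.5],
  [[0,0,-0.678],[0.178,-0.002,0.168],0.5],
  [[0,0,-0.678],[0.178,-0.002,0.168],0.5],
  [[0,0,-0.678],[0.178,-0.002,0.168],0.5],
])

```text
time: 9.0
tcp_pos: [606.1, 86.6, 265.4]
ee_rot: [[-0.947, -0.321, 0.0], [-0.321, 0.947, 0.0], [-0.0, 0.0, -1.0]]
ft_force: [-0.1, -0.1, -0.3]
gripper_width: 0.502
gripper_force: 0.0
```

Run:
```python
from h import *
rel((606,86.5,207),108.5); print(ctrl.state()['qpos'])
```

```text
[0.0, 0.0001, 0.0012] [0.0004, -0.0003, 0.1461]
[ 1.41965399e-01  3.85932535e-01  2.86745535e-01  1.47141638e+00
  5.16214895e-05 -1.84651999e-01]
```

Emit:
send_rows([
  [[0,0,0],[0,0,0.08],0.5],
  [[0,0,0],[0,0,0.146],0.5],
  [[0,0,0],[0,0,0.146],0.4],
  [[0,0,0],[0,0,0.146],0.0],
  [[0,0,0],[0,0,0.146],0.0],
  [[0,0,0],[0,0,0.146],0.0],
  [[0,0,0],[0,0,0.146],0.0],
  [[0,0,0],[0,0,0.146],0.0],
], squeeze=50)

```text
time: 10.0
tcp_pos: [606.3, 87.6, 208.4]
ee_rot: [[-0.948, -0.318, 0.002], [-0.318, 0.948, 0.001], [-0.002, 0.0, -1.0]]
ft_force: [-3.8, 0.8, 6.2]
gripper_width: 0.105
gripper_force: 50.7
```

Run:
```python
from rig import ctrl
s=ctrl.state(); print({k:s[k] for k in('tcp_pos','ee_rot','ft_force','ft_torque')})
```

```text
{'tcp_pos': array([606.33145806,  87.62367678, 208.37814696]), 'ee_rot': array([[-9.48037839e-01, -3.18153318e-01,  1.64988087e-03],
       [-3.18152265e-01,  9.48039227e-01,  8.72319367e-04],
       [-1.84168308e-03,  3.02078433e-04, -9.99998258e-01]]), 'ft_force': array([-3.81103856,  0.77739218,  6.24853044]), 'ft_torque': array([ 0.47428756,  0.6393784 , -0.07638112])}
```

Emit:
send_rows([
  [[0,0,0.05],[0,0.0025,0],0],
  [[0,0,0.11],[0,0.0025,0],0],
  [[0,0,0.17],[0,0.0025,0],0],
  [[0,0,0.22],[0,0.0025,0],0],
  [[0,0,0.28],[0,0.0025,0],0],
  [[0,0,0.34],[0,0.0025,0],0],
  [[0,0,0.39],[0,0.0025,0],0],
  [[0,0,0.45],[0,0.0025,0],0],
])

```text
time: 11.0
tcp_pos: [605.3, 85.7, 208.3]
ee_rot: [[-0.457, 0.89, 0.0], [0.89, 0.457, -0.005], [-0.004, -0.002, -1.0]]
ft_force: [-6.4, -12.1, 9.3]
gripper_width: 0.104
gripper_force: 51.1
```

Run:
```python
from h import *
s=ctrl.state(); print({k:np.round(s[k],2) for k in('tcp_pos','qpos','ft_force','ft_torque')}); print(np.degrees(np.arctan2(s['ee_rot'][1,1],s['ee_rot'][0,1])))
```

```text
{'tcp_pos': array([605.3 ,  85.66, 208.33]), 'qpos': array([ 0.14,  0.4 ,  0.16,  1.33, -0.  ,  1.24]), 'ft_force': array([ -6.4 , -12.09,   9.32]), 'ft_torque': array([-2.55,  1.48,  0.1 ])}
27.179908706118745
```

Emit:
send_rows([
  [[0,0,0.055],[-0.003,-0.002,0],0],
  [[0,0,0.11],[-0.003,-0.002,0],0],
  [[0,0,0.17],[-0.003,-0.002,0],0],
  [[0,0,0.22],[-0.003,-0.002,0],0],
  [[0,0,0.28],[-0.003,-0.002,0],0],
  [[0,0,0.34],[-0.003,-0.002,0],0],
  [[0,0,0.39],[-0.003,-0.002,0],0],
  [[0,0,0.45],[-0.003,-0.002,0],0],
  [[0,0,0.49],[-0.003,-0.002,0],0],
  [[0,0,0.49],[-0.003,-0.002,0],0],
])

```text
time: 12.25
tcp_pos: [602.5, 86.4, 208.3]
ee_rot: [[0.872, 0.489, -0.004], [0.489, -0.872, -0.001], [-0.004, -0.002, -1.0]]
ft_force: [-17.2, -1.4, 14.1]
gripper_width: 0.107
gripper_force: 51.8
```

Run:
```python
from h import *
s=ctrl.state(); print({k:np.round(s[k],2) for k in('tcp_pos','qpos','ft_force','ft_torque')}); print(np.degrees(np.arctan2(s['ee_rot'][1,1],s['ee_rot'][0,1])))
```

```text
{'tcp_pos': array([602.53,  86.37, 208.31]), 'qpos': array([0.14, 0.39, 0.15, 1.34, 0.  , 2.77]), 'ft_force': array([-17.17,  -1.36,  14.12]), 'ft_torque': array([-0.21,  3.51, -0.04])}
-60.705855499553614
```

Emit:
send_rows([
  [[0,0,0],[0,0,0],0.5],
  [[0,0,0],[0,0,0],0.5],
  [[0,0,0],[0,0,-0.04],0.5],
  [[0,0,0],[0,0,-0.14],0.5],
  [[0,0,-0.48],[0,0,-0.14],0.5],
  [[0,0,-0.48],[0,0,-0.14],0.5],
  [[0,0,-0.48],[0,0,-0.14],0.5],
  [[0,0,-0.48],[0,0,-0.14],0.5],
  [[0,0,-0.48],[0,0,-0.14],0.5],
  [[0,0,-0.48],[0,0,-0.14],0.5],
  [[0,0,-0.48],[0,0,-0.14],0.5],
  [[0,0,-0.48],[0,0,-0.14],0.5],
])

```text
time: 13.75
tcp_pos: [606.1, 86.8, 262.9]
ee_rot: [[-0.434, 0.901, 0.001], [0.901, 0.434, 0.0], [-0.0, 0.001, -1.0]]
ft_force: [-0.1, -0.3, 0.1]
gripper_width: 0.501
gripper_force: 0.0
```

Run:
```python
from h import *
rel((604,86.5,265),119.3);rel((604,86.5,207),119.3)
```

```text
[0.0001, 0.0002, -0.52] [0.0015, -0.0051, -0.0052]
[0.0001, 0.0002, -0.52] [0.0016, -0.0052, 0.1398]
```

Emit:
send_rows([
  [[0,0,-0.52],[0.003,-0.007,0],0.5],
  [[0,0,-0.52],[0.003,-0.007,0],0.5],
  [[0,0,-0.52],[0.003,-0.007,0],0.5],
  [[0,0,-0.52],[0.003,-0.007,0],0.5],
  [[0,0,-0.52],[0.003,-0.007,0],0.5],
  [[0,0,-0.52],[0.003,-0.007,0],0.5],
  [[0,0,-0.52],[0.003,-0.007,0],0.5],
  [[0,0,-0.52],[0.003,-0.007,0],0.5],
  [[0,0,-0.52],[0.003,-0.007,0],0.5],
  [[0,0,-0.52],[0.003,-0.007,0],0.5],
])

```text
time: 15.0
tcp_pos: [603.0, 86.7, 262.9]
ee_rot: [[-0.876, -0.483, 0.0], [-0.483, 0.876, 0.0], [-0.0, -0.0, -1.0]]
ft_force: [0.4, -0.8, 0.3]
gripper_width: 0.498
gripper_force: 0.0
```

Emit:
send_rows([
  [[0,0,0],[0,0,0.08],0.5],
  [[0,0,0],[0,0,0.138],0.5],
  [[0,0,0],[0,0,0.138],0.4],
  [[0,0,0],[0,0,0.138],0.0],
  [[0,0,0],[0,0,0.138],0.0],
  [[0,0,0],[0,0,0.138],0.0],
  [[0,0,0],[0,0,0.138],0.0],
  [[0,0,0],[0,0,0.138],0.0],
])

```text
time: 16.0
tcp_pos: [603.2, 86.9, 209.1]
ee_rot: [[-0.875, -0.484, 0.002], [-0.484, 0.875, 0.001], [-0.002, -0.001, -1.0]]
ft_force: [-0.4, 1.1, 6.2]
gripper_width: 0.103
gripper_force: 51.2
```

Run:
```python
from h import *
s=ctrl.state(); print({k:np.round(s[k],2) for k in('tcp_pos','qpos','ft_force','ft_torque')}); print(np.degrees(np.arctan2(s['ee_rot'][1,1],s['ee_rot'][0,1])))
```

```text
{'tcp_pos': array([603.23,  86.86, 209.07]), 'qpos': array([ 0.14,  0.39,  0.15,  1.33,  0.  , -0.36]), 'ft_force': array([-0.43,  1.08,  6.24]), 'ft_torque': array([0.1 , 0.11, 0.01])}
118.92838516012809
```

Emit:
send_rows([
  [[0,0,0.055],[0,0,0],0],
  [[0,0,0.11],[0,0,0],0],
  [[0,0,0.17],[0,0,0],0],
  [[0,0,0.22],[0,0,0],0],
  [[0,0,0.236],[0,0,0],0],
  [[0,0,0.236],[0,0,0],0],
  [[0,0,0.236],[0,0,0],0],
])

```text
time: 16.88
tcp_pos: [603.1, 87.6, 209.0]
ee_rot: [[-0.972, 0.234, 0.002], [0.234, 0.972, 0.002], [-0.002, 0.002, -1.0]]
ft_force: [-0.7, 3.4, 6.7]
gripper_width: 0.103
gripper_force: 51.2
```

Run:
```python
from h import *
s=ctrl.state(); print({k:np.round(s[k],2) for k in('tcp_pos','qpos','ft_force','ft_torque')}); print(np.degrees(np.arctan2(s['ee_rot'][1,1],s['ee_rot'][0,1])))
a=np.array([603.2,86.8]);th=np.radians(-103.4);x=np.array([np.cos(th),np.sin(th)]);y=np.array([-x[1],x[0]])
pin=a-58*x-92*y; print(pin, a+136*x)
rel((*pin,290),76.7)
```

```text
{'tcp_pos': array([603.08,  87.59, 209.02]), 'qpos': array([0.14, 0.39, 0.15, 1.33, 0.  , 0.38]), 'ft_force': array([-0.75,  3.44,  6.68]), 'ft_torque': array([ 0.74,  0.26, -0.06])}
76.47804803012997
[527.14599761 164.54180806] [571.68228512 -45.49751944]
[0.0007, 0.0005, -0.0012] [0.2292, 0.1431, -0.2025]
```

Emit:
send_rows([
  [[0,0,0],[0,0,0],0.5],
  [[0,0,0],[0,0,0],0.5],
  [[0,0,0],[0,0,-0.05],0.5],
  [[0,0,0],[0,0,-0.15],0.5],
  [[0,0,0],[0.1,0.07,-0.2],0.5],
  [[0,0,0],[0.229,0.143,-0.2],0.5],
  [[0,0,0],[0.229,0.143,-0.2],0.5],
  [[0,0,0],[0.229,0.143,-0.2],0.5],
])

```text
time: 17.88
tcp_pos: [527.0, 163.8, 287.8]
ee_rot: [[-0.972, 0.233, 0.0], [0.233, 0.972, -0.0], [-0.0, -0.0, -1.0]]
ft_force: [-0.3, 0.0, -0.4]
gripper_width: 0.498
gripper_force: 0.0
```

Run:
```python
from h import *
np.set_printoptions(precision=1,suppress=True)
w=dict(np.load('w4.npz'))
c=ctrl.read_camera('wrist');s=ctrl.read_camera('scene');d=ctrl.read_camera('side')
for n,k in(('w5',c),('s5',s),('d5',d)): np.savez(n+'.npz',**k)
def cr(k,p,h,W=400,H=300):
    q=proj(k,p).astype(int); x0=int(np.clip(q[0]-h*W/H,0,639-2*h*W/H)); y0=int(np.clip(q[1]-h,0,399-2*h)); b=k['color'][y0:y0+2*h,x0:x0+int(2*h*W/H)]
    print(x0,y0,W/b.shape[1]); return cv2.resize(b,(W,H),interpolation=cv2.INTER_CUBIC)
im=np.vstack([np.hstack([cr(w,(574,-46,25),33),cr(s,(603,87,210),30)]),np.hstack([cr(d,(603,87,210),30),cr(c,(527,164,176),100)])])
cv2.imwrite('pics/m5.png',im[:,:,::-1])
print(proj(c,(527,164,176)),proj(w,(573,-45,4)),proj(w,(575,-48,50)),ctrl.state()['tcp_pos'],ctrl.state()['time'])
```

```text
272 159 4.545454545454546
288 175 5.0
314 146 5.0
182 90 1.5037593984962405
[316.  190.9] [315.8 187.9] [317.6 199.8] [527.6 163.1 287.4] 18.025
```

View pics/m5.png

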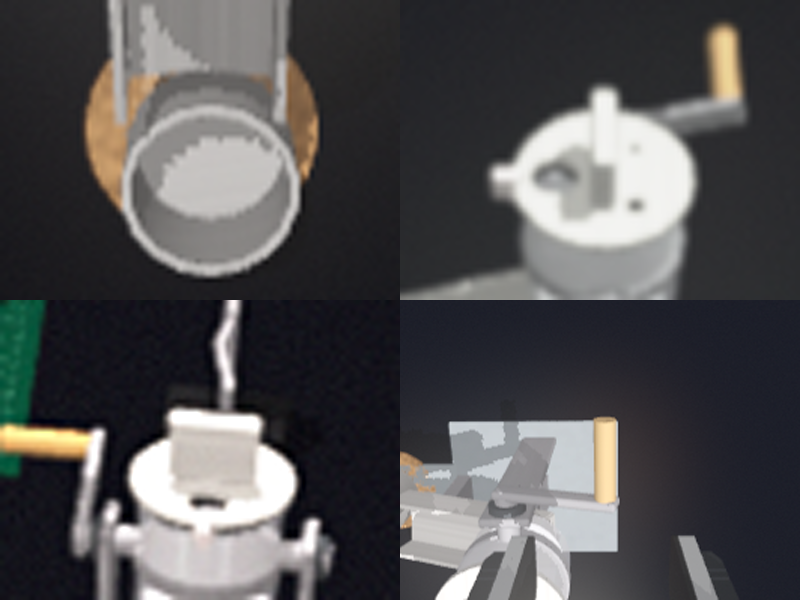

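The wide hole now sits next to the pointer: scene panel hole (555,175), pointer (505,180). The cup is about 4–5 mm from the pad's centre, inside the 10 mm limit. The pin is where expected, at wrist (319,196). I'll grip the crank pin.

Emit:
send_rows([
  [[0,0,0],[0,0.003,0.12],0.5],
  [[0,0,0],[0,0.003,0.24],0.5],
  [[0,0,0],[0,0.003,0.32],0.5],
  [[0,0,0],[0,0.003,0.323],0.5],
  [[0,0,0],[0,0.003,0.323],0.0],
  [[0,0,0],[0,0.003,0.323],0.0],
  [[0,0,0],[0,0.003,0.323],0.0],
  [[0,0,0],[0,0.003,0.323],0.0],
  [[0,0,0],[0,0.003,0.323],0.0],
], squeeze=40)

```text
time: 19.15
tcp_pos: [528.3, 164.7, 160.1]
ee_rot: [[-0.972, 0.234, 0.003], [0.234, 0.972, -0.0], [-0.003, 0.001, -1.0]]
ft_force: [0.8, -4.2, 5.3]
gripper_width: 0.12
gripper_force: 39.2
```

Run:
```python
from h import *
s=ctrl.state(); print({k:np.round(s[k],2) for k in('tcp_pos','ft_force','ft_torque','gripper_width')})
# arc shifts in tool axes from the current pose
p0=np.array([-58,16]);print(s['ee_rot'])
a0=np.arctan2(-58,16)
for t in np.radians([6,14,22,30,38,46,54,62,70,78,86,94,102,110,118,126,129,133]):
    q=60*np.array([np.sin(a0+t),np.cos(a0+t)]); dx,dz=q-60*np.array([np.sin(a0),np.cos(a0)])
    print(round(np.degrees(t)),[0,round(-dx/400,4),round(-dz/400,4)])
```

```text
{'tcp_pos': array([528.29, 164.73, 160.11]), 'ft_force': array([ 0.79, -4.23,  5.27]), 'ft_torque': array([-0.76, -0.17,  0.08]), 'gripper_width': np.float64(0.12)}
[[-9.72151631e-01  2.34331119e-01  3.18333695e-03]
 [ 2.34332071e-01  9.72156610e-01 -7.57809066e-05]
 [-3.11245988e-03  6.72287409e-04 -9.99994930e-01]]
6 [0, np.float64(-0.005), np.float64(-0.0149)]
14 [0, np.float64(-0.0139), np.float64(-0.0338)]
22 [0, np.float64(-0.0255), np.float64(-0.0513)]
30 [0, np.float64(-0.0393), np.float64(-0.067)]
38 [0, np.float64(-0.0552), np.float64(-0.0806)]
46 [0, np.float64(-0.0728), np.float64(-0.0918)]
54 [0, np.float64(-0.0919), np.float64(-0.1005)]
62 [0, np.float64(-0.1119), np.float64(-0.1065)]
70 [0, np.float64(-0.1326), np.float64(-0.1096)]
78 [0, np.float64(-0.1536), np.float64(-0.1098)]
86 [0, np.float64(-0.1743), np.float64(-0.1071)]
94 [0, np.float64(-0.1945), np.float64(-0.1016)]
102 [0, np.float64(-0.2137), np.float64(-0.0933)]
110 [0, np.float64(-0.2315), np.float64(-0.0823)]
118 [0, np.float64(-0.2477), np.float64(-0.0691)]
126 [0, np.float64(-0.2619), np.float64(-0.0536)]
129 [0, np.float64(-0.2666), np.float64(-0.0474)]
133 [0, np.float64(-0.2724), np.float64(-0.0387)]
```

Emit:
send_rows([
  [[0,0,0],[0,-0.005,-0.015],0],
  [[0,0,0],[0,-0.014,-0.034],0],
  [[0,0,0],[0,-0.0255,-0.051],0],
  [[0,0,0],[0,-0.039,-0.067],0],
  [[0,0,0],[0,-0.055,-0.081],0],
  [[0,0,0],[0,-0.073,-0.092],0],
  [[0,0,0],[0,-0.092,-0.1005],0],
  [[0,0,0],[0,-0.112,-0.1065],0],
  [[0,0,0],[0,-0.133,-0.11],0],
])

```text
time: 20.27
tcp_pos: [517.4, 117.3, 206.6]
ee_rot: [[-0.973, 0.231, 0.008], [0.231, 0.973, 0.009], [-0.006, 0.011, -1.0]]
ft_force: [0.4, 15.5, 20.7]
gripper_width: 0.12
gripper_force: 41.7
```

Run:
```python
from h import *
s=ctrl.state(); print({k:np.round(s[k],2) for k in('tcp_pos','ft_force','ft_torque','gripper_width')})
a0=np.arctan2(-58,16)
for t in np.radians([76,82,88,94,100,106,112,117,122,127,130,133]):
    f=lambda t:60*np.array([np.sin(a0+t),np.cos(a0+t)]); dx,dz=f(t)-f(np.radians(70))
    print(round(np.degrees(t)),[0,round(-dx/400,4),round(-dz/400,4)])
```

```text
{'tcp_pos': array([517.35, 117.34, 206.63]), 'ft_force': array([ 0.37, 15.49, 20.67]), 'ft_torque': array([ 3.46, -0.3 ,  0.08]), 'gripper_width': np.float64(0.12)}
76 [0, np.float64(-0.0157), np.float64(-0.0004)]
82 [0, np.float64(-0.0313), np.float64(0.0008)]
88 [0, np.float64(-0.0468), np.float64(0.0036)]
94 [0, np.float64(-0.0619), np.float64(0.0081)]
100 [0, np.float64(-0.0764), np.float64(0.014)]
106 [0, np.float64(-0.0902), np.float64(0.0215)]
112 [0, np.float64(-0.1031), np.float64(0.0304)]
117 [0, np.float64(-0.1132), np.float64(0.0388)]
122 [0, np.float64(-0.1224), np.float64(0.048)]
127 [0, np.float64(-0.1309), np.float64(0.058)]
130 [0, np.float64(-0.1355), np.float64(0.0644)]
133 [0, np.float64(-0.1398), np.float64(0.071)]
```

Emit:
send_rows([
  [[0,0,0],[0,-0.016,-0.006],0],
  [[0,0,0],[0,-0.031,-0.005],0],
  [[0,0,0],[0,-0.047,-0.002],0],
  [[0,0,0],[0,-0.062,0.003],0],
  [[0,0,0],[0,-0.076,0.009],0],
  [[0,0,0],[0,-0.09,0.0165],0],
  [[0,0,0],[0,-0.103,0.0255],0],
  [[0,0,0],[0,-0.113,0.034],0],
  [[0,0,0],[0,-0.1224,0.043],0],
  [[0,0,0],[0,-0.131,0.053],0],
  [[0,0,0],[0,-0.136,0.06],0],
  [[0,0,0],[0,-0.138,0.063],0],
])

```text
time: 21.78
tcp_pos: [504.2, 61.5, 179.3]
ee_rot: [[-0.972, 0.233, 0.006], [0.233, 0.972, 0.005], [-0.005, 0.006, -1.0]]
ft_force: [4.3, 7.3, 8.9]
gripper_width: 0.125
gripper_force: 44.4
```

Run:
```python
from h import *
s=ctrl.state(); print({k:np.round(s[k],2) for k in('tcp_pos','ft_force','ft_torque','gripper_width')})
d=ctrl.read_camera('side');k=ctrl.read_camera('scene');np.savez('d6.npz',**d);np.savez('s6.npz',**k)
im=np.hstack([cv2.resize(x[y0:y0+120,x0:x0+120],(400,400),interpolation=cv2.INTER_CUBIC) for x,x0,y0 in((k['color'],240,175),(d['color'],290,180))])
cv2.imwrite('pics/m6.png',im[:,:,::-1])
v=np.array(s['tcp_pos'])-[528.3,164.7,160.1]; dx=v[:2]@[-.232,-.973]; x,z=-58+dx,16+v[2]; print(x,z,np.hypot(x,z),np.degrees(np.arctan2(x,z)-np.arctan2(-58,16)))
```

```text
{'tcp_pos': array([504.23,  61.47, 179.33]), 'ft_force': array([4.27, 7.31, 8.88]), 'ft_torque': array([ 1.8 , -0.86,  0.16]), 'gripper_width': np.float64(0.13)}
48.02702598176387 35.2338328198033 59.565243219740736 128.31313073711536
```

View pics/m6.png

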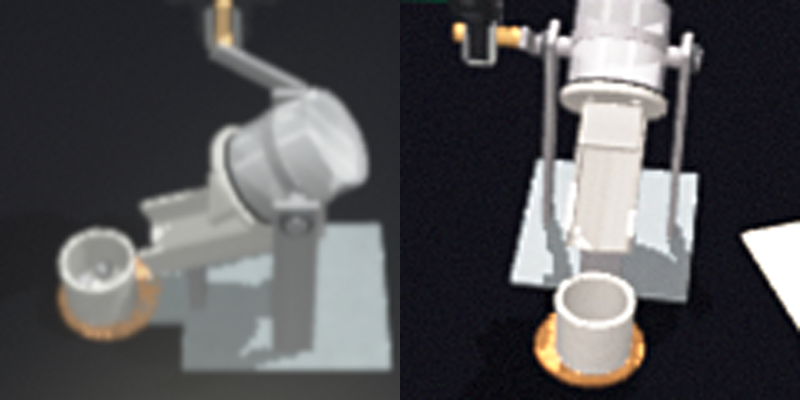

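The jar is at its stop (about 128°) and the cup is upright with at least one ball showing near (105,268). I'll wait briefly for the rest, then check.

Emit:
send_rows([
  [[0,0,0],[0,-0.002,0.003],0],
  [[0,0,0],[0,-0.002,0.003],0],
  [[0,0,0],[0,-0.002,0.003],0],
  [[0,0,0],[0,-0.002,0.003],0],
  [[0,0,0],[0,0,0],0],
  [[0,0,0],[0,0,0],0],
  [[0,0,0],[0,0,0],0],
  [[0,0,0],[0,0,0],0],
])

```text
time: 22.88
tcp_pos: [504.1, 61.0, 179.0]
ee_rot: [[-0.972, 0.233, 0.005], [0.233, 0.972, 0.003], [-0.004, 0.004, -1.0]]
ft_force: [5.9, 4.7, 3.3]
gripper_width: 0.121
gripper_force: 43.7
```

Run:
```python
from h import *
s=ctrl.state(); print({k:np.round(s[k],2) for k in('time','tcp_pos','ft_force')})
k=ctrl.read_camera('scene')
print([(np.round(r['position'],1),round(r['score'],2)) for r in ctrl.recognise('scene','ball0_center')])
d=ctrl.read_camera('side')
print([(np.round(r['position'],1),round(r['score'],2)) for r in ctrl.recognise('side','ball0_center')])
im=np.hstack([cv2.resize(x[y0:y0+h,x0:x0+h],(400,400),interpolation=cv2.INTER_CUBIC) for x,x0,y0,h in((k['color'],250,235,44),(d['color'],315,175,100))])
cv2.imwrite('pics/m7.png',im[:,:,::-1])
a0=np.arctan2(-58,16); f=lambda t:60*np.array([np.sin(a0+t),np.cos(a0+t)])
for t in np.radians([126,118,110,102,94,86,78,70,62,54,46,38,30,22,14,7,2,0,-2]):
    dx,dz=f(t)-f(np.radians(129)); print(round(np.degrees(t)),[0,round(-dx/400,4),round(-dz/400,4)])
```

```text
{'time': np.float64(22.88), 'tcp_pos': array([504.06,  60.98, 178.99]), 'ft_force': array([5.88, 4.73, 3.27])}
[]
[]
126 [0, np.float64(0.0047), np.float64(-0.0063)]
118 [0, np.float64(0.0189), np.float64(-0.0217)]
110 [0, np.float64(0.0351), np.float64(-0.035)]
102 [0, np.float64(0.0529), np.float64(-0.0459)]
94 [0, np.float64(0.0721), np.float64(-0.0542)]
86 [0, np.float64(0.0923), np.float64(-0.0598)]
78 [0, np.float64(0.113), np.float64(-0.0625)]
70 [0, np.float64(0.134), np.float64(-0.0623)]
62 [0, np.float64(0.1547), np.float64(-0.0591)]
54 [0, np.float64(0.1747), np.float64(-0.0532)]
46 [0, np.float64(0.1938), np.float64(-0.0445)]
38 [0, np.float64(0.2114), np.float64(-0.0332)]
30 [0, np.float64(0.2273), np.float64(-0.0196)]
22 [0, np.float64(0.2411), np.float64(-0.0039)]
14 [0, np.float64(0.2527), np.float64(0.0136)]
7 [0, np.float64(0.2607), np.float64(0.0301)]
2 [0, np.float64(0.2651), np.float64(0.0424)]
0 [0, np.float64(0.2666), np.float64(0.0474)]
-2 [0, np.float64(0.2679), np.float64(0.0525)]
```

View pics/m7.png

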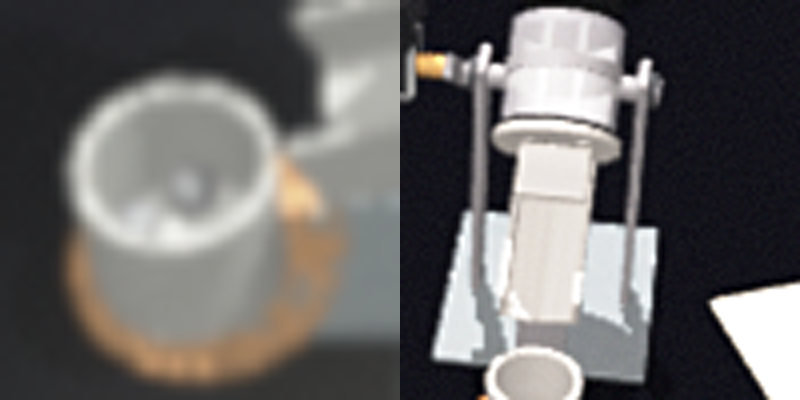

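At least two balls show in the cup, at (190,185) and (140,215); the third may be hidden behind the near wall. I'll swing the jar back and then count from above.

Emit:
send_rows([
  [[0,0,0],[0,0.007,-0.006],0],
  [[0,0,0],[0,0.02,-0.022],0],
  [[0,0,0],[0,0.036,-0.035],0],
  [[0,0,0],[0,0.054,-0.046],0],
  [[0,0,0],[0,0.074,-0.054],0],
  [[0,0,0],[0,0.094,-0.06],0],
  [[0,0,0],[0,0.115,-0.0625],0],
  [[0,0,0],[0,0.136,-0.062],0],
  [[0,0,0],[0,0.157,-0.059],0],
  [[0,0,0],[0,0.177,-0.053],0],
  [[0,0,0],[0,0.196,-0.0445],0],
  [[0,0,0],[0,0.214,-0.033],0],
])

```text
time: 24.58
tcp_pos: [522.5, 141.3, 191.9]
ee_rot: [[-0.972, 0.235, 0.002], [0.235, 0.972, -0.003], [-0.003, -0.002, -1.0]]
ft_force: [0.7, -13.6, -1.2]
gripper_width: 0.124
gripper_force: 45.0
```

Emit:
send_rows([
  [[0,0,0],[0,0.016,0.0136],0],
  [[0,0,0],[0,0.03,0.029],0],
  [[0,0,0],[0,0.041,0.047],0],
  [[0,0,0],[0,0.05,0.064],0],
  [[0,0,0],[0,0.054,0.076],0],
  [[0,0,0],[0,0.056,0.083],0],
  [[0,0,0],[0,0.056,0.083],0],
])

```text
time: 25.45
tcp_pos: [527.7, 163.7, 158.4]
ee_rot: [[-0.972, 0.235, 0.002], [0.235, 0.972, -0.002], [-0.002, -0.001, -1.0]]
ft_force: [0.7, -6.6, 2.8]
gripper_width: 0.12
gripper_force: 48.7
```

Run:
```python
from h import *
s=ctrl.state()
v=np.array(s['tcp_pos'])-[528.3,164.7,160.1]; dx=v[:2]@[-.232,-.973]; x,z=-58+dx,16+v[2]; print(x,z,np.hypot(x,z),np.degrees(np.arctan2(x,z)-np.arctan2(-58,16)))
```

```text
-56.859633523726465 14.250767426344368 58.618276132041245 -1.3519143313287403
```

Emit:
send_rows([
  [[0,0,0],[0,0,0],0.5],
  [[0,0,0],[0,0,0],0.5],
  [[0,0,0],[0,0,-0.1],0.5],
  [[0,0,0],[0,0,-0.25],0.5],
  [[0,0,0],[0,0,-0.4],0.5],
  [[0,0,0],[0,0,-0.42],0.5],
])

```text
time: 26.2
tcp_pos: [528.3, 165.2, 329.8]
ee_rot: [[-0.972, 0.234, 0.006], [0.234, 0.972, 0.003], [-0.006, 0.004, -1.0]]
ft_force: [1.0, 0.1, -0.1]
gripper_width: 0.496
gripper_force: 0.0
```

Run:
```python
from h import *
rel((558,-120,300),-13.4)
k=ctrl.read_camera('scene');np.savez('s8.npz',**k)
```

```text
[0.0024, 0.0004, 0.4993] [-0.2385, -0.6762, 0.073]
```

Emit:
send_rows([
  [[0,0,0.499],[-0.1,-0.15,0],0.5],
  [[0,0,0.499],[-0.15,-0.3,0],0.5],
  [[0,0,0.499],[-0.2,-0.45,0],0.5],
  [[0,0,0.499],[-0.238,-0.6,0],0.5],
  [[0,0,0.499],[-0.238,-0.676,0.07],0.5],
  [[0,0,0.499],[-0.238,-0.676,0.2],0.5],
  [[0,0,0.499],[-0.238,-0.676,0.27],0.5],
  [[0,0,0.499],[-0.238,-0.676,0.27],0.5],
  [[0,0,0.499],[-0.238,-0.676,0.27],0.5],
  [[0,0,0.499],[-0.238,-0.676,0.27],0.5],
])

```text
time: 27.5
tcp_pos: [555.7, -120.3, 215.9]
ee_rot: [[0.23, 0.973, -0.002], [0.973, -0.23, 0.001], [0.0, -0.002, -1.0]]
ft_force: [0.3, -0.5, -0.2]
gripper_width: 0.494
gripper_force: 0.0
```

Run:
```python
from h import *
np.set_printoptions(precision=1,suppress=True,linewidth=200)
c=ctrl.read_camera('wrist');np.savez('w9.npz',**c);cv2.imwrite('pics/w9.png',c['color'][:,:,::-1])
print('balls',[(np.round(r['position'],1),round(r['score'],2)) for r in ctrl.recognise('wrist','ball0_center')])
q=proj(c,(575,-48,50)); b=proj(c,(575,-48,12)); print(q,b,ctrl.state()['time'],ctrl.state()['tcp_pos'])
g=cv2.cvtColor(c['color'],cv2.COLOR_RGB2GRAY); x,y=q.astype(int)
print('rim',cv2.HoughCircles(cv2.GaussianBlur(g,(3,3),0)[y-45:y+45,x-45:x+45],cv2.HOUGH_GRADIENT,1,10,param1=100,param2=12,minRadius=22,maxRadius=45))
for p in range(int(b[1])-30,int(b[1])+34,2): print(''.join(' .:-=+*#%@'[min(9,v//26)] for v in g[p,int(b[0])-40:int(b[0])+40]))
a=c['color'].astype(int)
k=dict(np.load('s8.npz')); gg=cv2.cvtColor(k['color'],cv2.COLOR_RGB2GRAY)
```

```text
balls [(array([317.6, 107. ]), 0.62)]
[319.3  92.6] [319.1  91.5] 27.6 [ 555.9 -120.4  216.5]
rim [[[45.5 47.5 26.6]
  [41.5 37.5 37.7]
  [53.5 40.5 26.6]
  [32.5 44.5 26.7]
  [50.5 30.5 26.6]
  [39.5 55.5 24.5]
  [55.5 54.5 26.6]]]
..........-====++*++++**+--------===--=====---===================-:.............
........-++==++****+++++-----====--=+**####***+======---==========--............
.......-+++++++*****++**=-===*###########*##########*+--=====--====--...........
.....:=+====++++****++*++=*####***++==-----===++***####*+=------====--:.........
.....=++++++++**++++++*#####*+=----====+++=====-----+*####**----=====--.........
....=++++++++*****+*+####*+=--==++++++++++++++++++===--=*####=-=====----:.......
...=+++=+++++****+++##*+---=++++++++++++++++++++++++++==--=*###+===----==:......
..:++++++++++++++*#*#*---=+++++++++++++++++++++++++++++++=--+*##*==---===-......
..-=+++++**+++++###*=--=++++++++++++++++++++++++++++++++++=--=+###+----==-:.....
.:++++*********###+--=++++++++++++++++++++++++++++++++++++++=--+*##*-------.....
.-++++++++****###=--=++++++++++++++++++++++++++++++++++++
[... 1024 characters left out ...]
##*++******+++==###############*+===+##*=-..........
.......:+=+++++###+-====*#####++++****++++==+#############*====+###+-...........
........:=++++**####====+*#####==+++++++==--+###########*+++++*##*+-............
..........-+******###*=====+####=========-=+*########**+++++*###*-..............
...........:+****++*###+=====+**++===--==+++######**=++++++###*=:...............
.............:-++++++*###*+======++=====++****++++++++++*###*=..................
................:=+++++*#####*=======+++++++++++++++*#####*=....................
...................-=++--=+*#####***++==++++=+***#####*+=.......................
.......................:-====+*###################*+=...........................
```

Run:
```python
from h import *
def pin(f):
    a=dict(np.load(f))['color'].astype(int)[165:205,335:370]; m=(a[...,0]-a[...,2]>40); y,x=np.nonzero(m); return len(x),x.mean(),y.mean()
k=ctrl.read_camera('scene');np.savez('s10.npz',**k)
for f in('scene0.npz','s5.npz','s10.npz'): print(pin(f))
print(ctrl.state()['gripper_force'])
```

```text
(82, np.float64(17.5), np.float64(22.0))
(82, np.float64(17.5), np.float64(22.0))
(79, np.float64(17.151898734177216), np.float64(20.848101265822784))
0.0
```

All three balls are in the cup (seen from above). The pin's image is about 1 px off from upright, though, so I'll press it gently down to the stop with shut fingers.

Run:
```python
from h import *
rel((527,164,330),-13.4);rel((527,164,180),-13.4)
```

```text
[-0.0003, -0.0, 0.0008] [0.6755, -0.2342, -0.2829]
[-0.0003, -0.0, 0.0008] [0.6755, -0.2339, 0.0921]
```

Emit:
send_rows([
  [[0,0,0],[0,0,-0.15],0],
  [[0,0,0],[0,-0.03,-0.283],0],
  [[0,0,0],[0.15,-0.1,-0.283],0],
  [[0,0,0],[0.3,-0.2,-0.283],0],
  [[0,0,0],[0.45,-0.234,-0.283],0],
  [[0,0,0],[0.6,-0.234,-0.283],0],
  [[0,0,0],[0.675,-0.234,-0.283],0],
  [[0,0,0],[0.675,-0.234,-0.2],0],
  [[0,0,0],[0.675,-0.234,-0.08],0],
  [[0,0,0],[0.675,-0.234,0.04],0],
  [[0,0,0],[0.675,-0.234,0.055],0],
  [[0,0,0],[0.675,-0.234,0.065],0],
])

```text
time: 29.15
tcp_pos: [528.3, 163.9, 192.5]
ee_rot: [[0.231, 0.973, 0.001], [0.973, -0.231, 0.001], [0.001, 0.001, -1.0]]
ft_force: [0.1, 0.0, 1.0]
gripper_width: 0.003
gripper_force: 0.0
```

Emit:
send_rows([
  [[0,0,0],[0,0,0.005],0],
  [[0,0,0],[0,0,0.01],0],
  [[0,0,0],[0,0,0.015],0],
  [[0,0,0],[0,0,0.02],0],
  [[0,0,0],[0,0,0.025],0],
  [[0,0,0],[0,0,0.025],0],
])

```text
time: 29.9
tcp_pos: [528.2, 164.8, 182.3]
ee_rot: [[0.23, 0.973, 0.002], [0.973, -0.23, 0.002], [0.003, 0.001, -1.0]]
ft_force: [-0.2, 4.4, 5.3]
gripper_width: -0.001
gripper_force: 2.7
```

Emit:
send_rows([
  [[0,0,0],[0,0,0.006],0],
  [[0,0,0],[0,0,0.012],0],
  [[0,0,0],[0,0,0.012],0],
  [[0,0,0],[0,0,0.012],0],
])

```text
time: 30.4
tcp_pos: [528.6, 165.2, 180.7]
ee_rot: [[0.23, 0.973, 0.005], [0.973, -0.23, 0.004], [0.005, 0.004, -1.0]]
ft_force: [-9.1, 3.3, 32.4]
gripper_width: 0.002
gripper_force: 16.0
```

Emit:
send_rows([
  [[0,0,0],[0,0,-0.05],0],
  [[0,0,0],[0,0,-0.2],0],
  [[0,0,0],[0,0,-0.3],0],
  [[0,0,0],[-0.15,0,-0.36],0],
  [[0,0,0],[-0.3,0.1,-0.36],0],
  [[0,0,0],[-0.45,0.2,-0.36],0],
  [[0,0,0],[-0.6,0.23,-0.36],0],
  [[0,0,0],[-0.67,0.23,-0.36],0],
  [[0,0,0],[-0.67,0.23,-0.36],0],
  [[0,0,0],[-0.67,0.23,-0.36],0],
])

```text
time: 31.65
tcp_pos: [555.2, -118.2, 320.5]
ee_rot: [[0.232, 0.973, -0.0], [0.973, -0.232, 0.0], [0.0, -0.0, -1.0]]
ft_force: [0.7, 0.8, 0.2]
gripper_width: -0.0
gripper_force: 0.0
```

Run:
```python
from h import *
def pin(f):
    a=dict(np.load(f))['color'].astype(int)[165:205,335:370]; m=(a[...,0]-a[...,2]>40); y,x=np.nonzero(m); return len(x),x.mean(),y.mean()
np.savez('s11.npz',**ctrl.read_camera('scene'));np.savez('d11.npz',**ctrl.read_camera('side'))
for f in('scene0.npz','s10.npz','s11.npz'): print(pin(f))
def pd(f):
    a=dict(np.load(f))['color'].astype(int)[160:190,305:335]; m=(a[...,0]-a[...,2]>40); y,x=np.nonzero(m); return len(x),x.mean(),y.mean()
for f in('side0.npz','d11.npz'): print(pd(f))
```

```text
(82, np.float64(17.5), np.float64(22.0))
(79, np.float64(17.151898734177216), np.float64(20.848101265822784))
(82, np.float64(17.5), np.float64(22.0))
(107, np.float64(17.39252336448598), np.float64(13.794392523364486))
(109, np.float64(17.412844036697248), np.float64(13.853211009174313))
```

The pin is back exactly where it started, so the jar is fully upright. I'm handing in.

```bash
python3 -c "
from rig import ctrl
print(ctrl.finish_job())"
```

```text
the job is handed in; nothing more can be done
None
```

The job is handed in at about 32 s of the 72 s allowed: all three balls were seen in the cup from above, the cup stands on the pad about 3–5 mm off centre, and the jar is back against its upright stop; no verdict was returned.

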